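# Pack two wall vases head to tail

### The arm

A 7-joint arm with a two-finger parallel gripper is mounted at the origin on the work surface. World frame = base frame: x ahead of the robot, y to its left, z up, the work surface at z = 0. Lengths are in m, angles in rad, forces in N, time in s.
With the tool pointing down it reaches from about 0.4 to 0.875 m from the base axis. Payload 19.3 kg.
Tool frame: the origin (TCP) lies where the fingers leave the gripper's body, on its centre line; the fingertips stand bot.tip_reach ahead of it and the grasp point (between the pads) lies 54 mm ahead of it (bot.tip_reach is the distance from the TCP to the fingertips, in m); z points along the fingers, y is the line along which they close (so a half turn about z gives the same grasp; the last joint's range is limited). The gripper opens to 85 mm and grips with 20 to 120 N. Pads are 22 mm wide; open, the fingers measure 114 mm over their backs; the gripper's body (76 mm by 85 mm) begins 54 mm behind the grasp point. The pads swing forward as they close: fully open they stand 13 mm farther back than shut.
Start: joints at [-1.241, 0.521, -0.036, 1.599, 0.021, 1.021, -0.113], TCP at [0.243, 0.576, 0.304] pointing down, gripper open.
Joint ranges: [-2.91, 2.91], [-0.3, 2.13], [-1.5, 1.42], [0.17, 2.43], [-1.26, 4.41], [0.16, 1.93], [-2.52, 2.52]. Speed limits (rad/s): [1.89, 1.89, 2.39, 2.39, 3.01, 3.01, 3.01].

### API

Orientations are given as [roll, pitch, yaw] about the fixed x, y, z axes, in that order (R = Rz(yaw) Ry(pitch) Rx(roll)).
In Python, from workcell import bot gives the robot as it stands. The module is installed in compiled form; this text tells all that it offers.
- The arm moves only by the shell command python3 -m jog 'ROWS' [FORCE]. ROWS is JSON, a list that holds one entry, the list of rows, each a list of 7 numbers: the shift along the tool's x, y, z in mm, then the turn, a rotation vector about the tool's x, y, z in rad, then the opening, from 0 (shut) to 1 (fully open). In form: [[[tx, ty, tz, wx, wy, wz, fingers], ...]]. A call has 1 to 5 rows; each row shifts and turns the commanded pose from where the row before left it, along the tool's axes as they then stand; what a row does not reach is not made up. A row lasts 1/10 s, in which the tool goes at most 50 mm and 8.59 degrees, less where a joint would pass 70% of its speed; a pose out of reach is approached as far as the arm can. A call is refused whole if a number of a shift passes 50 or a number of a turn 0.15, either way. A call with a gripper value outside its range is refused whole. The fingers move at their own pace and stop on an object; FORCE is the grip in N (left out, the last holds). Time passes only in rows, so rows that do not move let the fingers close. It gives the time, the measured TCP pose, the force, the opening and the grip force at its end, in the units of the state.
- bot.observe(): the state, without advancing time (a new reading comes with each control period).
- bot.grab_frame(name): name is "side" or "top"; returns a dict with "img" (400x640x3 uint8, red, green, blue), "intrinsics" (3x3 intrinsics, pixels), "R" (3x3) and "t" (3): a world point X has camera coordinates R X + t. Camera axes: x right, y down, z forward; pixel columns grow to the right and rows downward; lengths in m; the calibration is good to about 2 mm. A picture is of the moment at which its call begins. There is no depth.
- bot.job_done(): hands the job in; it is judged then, once.
Trained networks look in a picture, given as the dict that the camera call returned (one of the last four; its "shot" number tells which), for a name from the list of things; names that differ only in an ending like _2 or _b are one class to them, and where a whole thing is asked for, a point or a joint stands for the part that bears it (a point fixed in the world has none). Each returns a list of dicts, best first, with "conf" (0 to 1); they miss things now and then, are a little off and sometimes report something else, mostly with a low value. They report only what shows in the picture. A call takes as long as a camera call.
- bot.trace(query, picture): "region" (400x640 bool, what is visible of it).
- bot.spot_point(query, picture): "xyz" ([x, y, z] in m, in world coordinates, good to about 4 mm: a listed point, or the origin of a listed thing).
The state is a dict: "clock": time; "qpos": joint angles; "qd": joint speeds; "joint_efforts": joint torques, N m; "position": TCP position; "tool_rot": TCP orientation; "force": force on the tool from outside, world axes, zero at the start; "moment": the same for the moment, N m; "grip_width": finger opening in m; "finger_force": force on a finger pad.
Only numpy, scipy, OpenCV 4.12 (cv2) and the standard library are available. Lean on these libraries where they do the work, as an engineer would, in place of code of your own. Each camera call takes 0.05 s, during which the arm holds its last target. There are 200 camera calls.

### The job

Pack the two wedge-shaped wall vases into the white foam case that leans on the blue packing stand, head to tail so that together they fill it: first the dark one, rim down as it stands, with its flat back on the case's low wall (the robot's side), then the green one, foot down, with its flat back against the high wall. Slide each in gently, without dropping or jamming it, until it rests flat on the bottom of the case, let go of both, and leave the two round pots where they stand.

Things in the scene. Friction and masses are not known exactly. Their poses are not given: they have to be found in the camera images.
- dark_vase: Charcoal ceramic wall vase, bronze speckles, hollow wedge, 0.4 kg, upside down on its open black-banded rim, brick-red foot on top. 150 mm tall, 56 wide (y). Origin: centre of the 50 x 56 mm underside; z up. Flat back: plane x = -25 mm; other face slopes from x = +25 at z = 0 to x = +5 mm at the top. Parallel sides y = -28, +28: grip near the top. Starts with its back to the robot, +-0.5 rad.
- dark_back (a point): Middle of the dark vase's flat back: x = -25 mm, z = 75 mm in the vase's frame.
- green_vase: Grey-green ceramic wall vase, pale speckles, same wedge, 0.4 kg, upright on its brick-red foot, open dark-banded rim on top. 150 mm tall, 56 wide (y). Origin: centre of the 30 x 56 mm foot; z up. Flat back: plane x = +15 mm; other face slopes from x = -15 at z = 0 to x = -35 mm at the rim. Parallel sides y = -28, +28: grip near the rim. Starts with its back away from the robot, +-0.5 rad.
- green_back (a point): Middle of the green vase's flat back: x = +15 mm, z = 75 mm in the vase's frame.
- case: White foam case, amber tape, fixed on a blue steel stand, leaning 30 degrees with its open mouth up and towards the robot. Origin: centre of its inner floor, 66 mm above the table; z out of the mouth along the case, y level to the left. Inside: 84 mm along x (low wall, robot's side, x = -42; high wall x = +42), 60 mm along y, 95 mm deep. Walls 14 mm. A packed vase has x, y, z along the case's.
- case_mouth (a point): Centre of the case's mouth, 95 mm along the case's z from its origin; inner edge bevelled 5 mm wide, 6 mm deep. Packed vases stand 55 mm out of it, room for fingers on their sides; side by side they take 80 of the 84 mm. The stand's base plate is 240 x 150 mm, 12 mm thick; it does not move.
- pot_a: Round dark pot with green speckles, bystander, 104 mm across, 135 mm tall, 0.6 kg. Origin: centre of its underside.
- pot_b: Round grey pot with bronze speckles, bystander, 104 mm across, 135 mm tall, 0.6 kg. Origin: centre of its underside.

How it is judged:
On the way:
1. The dark vase is fully home in the case: rim on the bottom, flat back on the low wall (z of dark_vase in the frame of case between -0.006 and 0.006 m and y of dark_vase in the frame of case between -0.006 and 0.006 m and angle between the z axis of dark_vase and the z axis of case, either way round below 0.08 rad and x of dark_back in the frame of case between -0.048 and -0.036 m), for 0.2 s.
At the end, for the whole second after the job is handed in: Both vases in the case, released, at rest: undersides within 6 mm of its floor, within 6 mm of centred across its width, upright in it within 0.08 rad; the dark one's flat back within 6 mm of the low wall, the green one's within 9 mm of the high wall (all of step 1 and z of green_vase in the frame of case between -0.006 and 0.006 m and y of green_vase in the frame of case between -0.006 and 0.006 m and angle between the z axis of green_vase and the z axis of case, either way round below 0.08 rad and x of green_back in the frame of case between 0.033 and 0.048 m and linear speed of each of dark_vase, green_vase below 0.02 m/s and contact force between the fingers and dark_vase below 0.1 N and contact force between the fingers and green_vase below 0.1 N); the robot touches nothing.
It fails at once if A vase is jammed hard into the case (contact force over 120 N) (contact force between any of dark_vase, green_vase and case above 120 N).
It fails at once if A vase is dropped or thrown down in the case (faster than 0.35 m/s inside it) ((z of dark_vase in the frame of case below 0.09 m and distance between dark_vase and case below 0.1 m and linear speed of dark_vase above 0.35 m/s) or (z of green_vase in the frame of case below 0.09 m and distance between green_vase and case below 0.1 m and linear speed of green_vase above 0.35 m/s)).
It fails at once if A round pot is knocked over or pushed more than 30 mm (distance of any of pot_a, pot_b from where it was at the start of the episode above 0.03 m).
It also fails if it takes over 61 s, if anything falls off the work surface, if the arm or the gripper's body presses on something with over 40 N, if the wrist force passes 120 N, or if a joint passes its speed limit or range.

## Working session

There is one attempt and no reset: what is moved stays moved. The work goes in short steps, Python scripts to look and compute and a shell command to move; the robot and the scene stay as the last step left them, time stands still between calls to the robot, and variables do not carry over. Pictures are saved under pics/ and viewed, at most 10 in all, crops included, and the job is handed in when it is done.

```bash
mkdir -p pics; python3 - <<'E'
from workcell import bot
import cv2,numpy as np
s=bot.observe();print(s['clock'],s['position'],s['tool_rot'],s['grip_width'],bot.tip_reach)
for n in('side','top'):
    f=bot.grab_frame(n);cv2.imwrite(f'pics/{n}0.png',f['img'][:,:,::-1])
    print(n,'cam at',(-f['R'].T@f['t']).round(3),f['R'][2].round(2))
    for q in('dark_vase','dark_back','green_vase','green_back','case','case_mouth','pot_a','pot_b'):
        print(q,[(np.round(r['xyz'],3).tolist(),round(r['conf'],2)) for r in bot.spot_point(q,f)[:3]])
E
```

```text
0.0 [0.24318765 0.57545791 0.30332952] [-3.14043889e+00  7.78369163e-05  2.74181448e+00] 0.0854353490413644 0.0726
side cam at [ 0.173 -0.889  1.045] [ 0.32  0.63 -0.71]
dark_vase []
dark_back [([0.463, 0.272, 0.075], 0.61)]
green_vase [([0.465, 0.083, 0.0], 0.82)]
green_back []
case [([0.632, -0.193, 0.067], 0.66)]
case_mouth [([0.583, -0.172, 0.146], 0.93)]
pot_a [([0.723, 0.237, -0.002], 0.69), ([0.652, -0.41, -0.004], 0.63)]
pot_b [([0.723, 0.237, -0.002], 0.69), ([0.652, -0.41, -0.004], 0.63)]
top cam at [ 0.412 -0.052  0.996] [ 0.2  -0.03 -0.98]
dark_vase [([0.486, 0.267, -0.001], 0.97)]
dark_back [([0.464, 0.273, 0.073], 0.61), ([0.464, 0.079, 0.0], 0.32)]
green_vase [([0.463, 0.08, 0.002], 0.63)]
green_back [([0.476, 0.075, 0.072], 0.81)]
case [([0.627, -0.195, 0.068], 0.67), ([0.488, 0.263, 0.001], 0.62)]
case_mouth [([0.589, -0.177, 0.149], 0.81)]
pot_a [([0.651, -0.412, 0.0], 0.68), ([0.717, 0.237, -0.0], 0.57)]
pot_b [([0.651, -0.412, 0.0], 0.68), ([0.717, 0.237, -0.0], 0.57)]
```

View pics/side0.png

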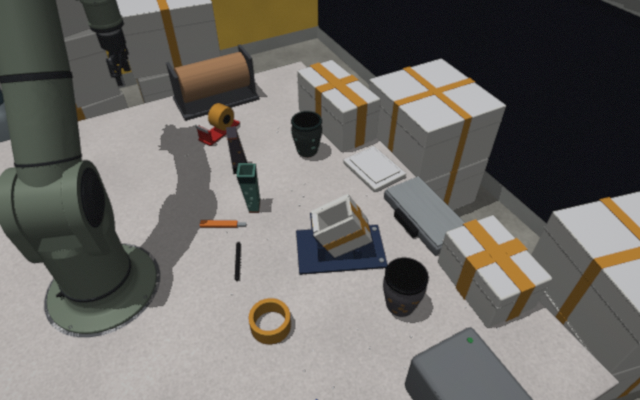

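View pics/top0.png

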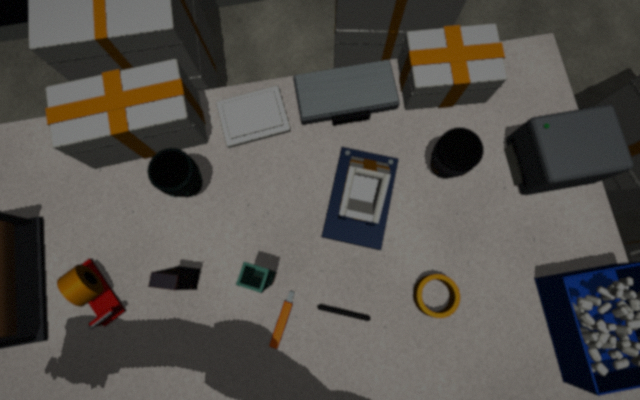

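```bash
cat > h.py <<'E'
from workcell import bot
import cv2,numpy as np
from scipy.optimize import minimize
from scipy.spatial.transform import Rotation as Ro
def wedge(z0lo,z0hi,z1lo,z1hi,h=.150,w=.028):
    return np.array([[x,y,z] for z,a,b in((0,z0lo,z0hi),(h,z1lo,z1hi)) for x in(a,b) for y in(-w,w)])
DARK=wedge(-.025,.025,-.025,.005); GREEN=wedge(-.015,.015,-.035,.015)
CASE=np.array([[x,y,z] for x in(-.056,.056) for y in(-.044,.044) for z in(-.014,.095)])
def proj(f,P):
    c=P@f['R'].T+f['t'];p=c@f['intrinsics'].T;return p[:,:2]/p[:,2:]
def pose(p,tilt=0,z=0):
    return Ro.from_euler('z',p[2]).as_matrix()@Ro.from_euler('y',-tilt).as_matrix(),np.array([p[0],p[1],z])
def hullmask(f,P):
    m=np.zeros((1600,2560),np.uint8);h=cv2.convexHull(((proj(f,P)+.5)*4-.5).astype(np.float32)).astype(np.int32)
    cv2.fillConvexPoly(m,h,1);return cv2.resize(m.astype(np.float32),(640,400),interpolation=cv2.INTER_AREA)
def fit(model,fm,p0,tilt=0,z=0):
    def cost(p):
        R,t=pose(p,tilt,z);W=model@R.T+t
        return sum(np.abs(hullmask(f,W)-m).sum()/m.sum() for f,m in fm)
    best=None
    for dy in(-.25,0,.25):
        q=np.array(p0)+[0,0,dy]
        r=minimize(cost,q,method='Nelder-Mead',options=dict(initial_simplex=q+np.array([[0,0,0],[.01,0,0],[0,.01,0],[0,0,.15]]),xatol=1e-4,fatol=1e-4))
        if best is None or r.fun<best.fun: best=r
    return best.x,best.fun
E
python3 - <<'E'
from h import *
F=[bot.grab_frame(n) for n in('side','top')]
over=[f['img'].copy() for f in F]
for q,m,p0,t,z in(('dark_vase',DARK,(.486,.267,-.27),0,0),('green_vase',GREEN,(.464,.081,-.46),0,0),('case',CASE,(.629,-.194,-.41),np.pi/6,.066)):
    fm=[]
    for i,f in enumerate(F):
        r=bot.trace(q,f)
        print(q,i,[(round(a['conf'],2),int(a['region'].sum()),np.round(np.argwhere(a['region']).mean(0)[::-1]).tolist()) for a in r[:3]])
        R0,t0=pose(p0,t,z);c0=proj(f,(m@R0.T+t0).mean(0)[None])[0]
        r=[a for a in r if np.linalg.norm(np.argwhere(a['region']).mean(0)[::-1]-c0)<25]
        if r: fm.append((f,r[0]['region'].astype(np.float32))); over[i][cv2.dilate(r[0]['region'].astype(np.uint8),None)-r[0]['region']>0]=(255,0,0)
    x,c=fit(m,fm,p0,t,z);print(q,x.round(4),c)
    for f,mm in fm: xx,cc=fit(m,[(f,mm)],x,t,z);print('   single',xx.round(4),cc)
    R,tt=pose(x,t,z)
    for i,f in enumerate(F): cv2.polylines(over[i],[cv2.convexHull(proj(f,m@R.T+tt).astype(np.float32)).astype(np.int32)],True,(255,255,0))
f=F[1];im=f['img'].astype(int);b=((im[...,2]>im[...,0]*1.5)&(im[...,2]>40))
b[:,:310]=0;b[:,420:]=0;b[:130]=0;b[260:]=0
uv=np.argwhere(b)[:,::-1];d=np.c_[uv,np.ones(len(uv))]@np.linalg.inv(f['intrinsics']).T@f['R'];C=-f['R'].T@f['t']
g=C+d*((.012-C[2])/d[:,2])[:,None];print('plate',cv2.minAreaRect(g[:,:2].astype(np.float32)*1000))
A=over[0][130:290,200:420];B=over[1][130:310,130:420]
cv2.imwrite('pics/ov.png',np.vstack([cv2.resize(A[:, :, ::-1],(580,422)),])) if 0 else None
c=np.zeros((590,790,3),np.uint8);a2=cv2.resize(A,None,fx=1.75,fy=1.75);b2=cv2.resize(B,None,fx=1.7,fy=1.7)
c[:a2.shape[0],:a2.shape[1]]=a2;c[283:283+b2.shape[0],:b2.shape[1]]=b2[:307];cv2.imwrite('pics/ov.png',c[:,:,::-1])
E
```

```text
dark_vase 0 [(0.63, 552, [235.0, 148.0])]
dark_vase 1 [(0.95, 1113, [175.0, 278.0]), (0.27, 846, [256.0, 277.0])]
dark_vase [ 0.489   0.2686 -0.3318] 0.3339354395866394
   single [ 0.4902  0.2718 -0.2894] 0.2535099685192108
   single [ 0.488   0.2681 -0.3636] 0.04728212207555771
green_vase 0 []
green_vase 1 [(0.83, 840, [255.0, 277.0])]
green_vase [ 0.4641  0.0826 -0.477 ] 0.03936012089252472
   single [ 0.4641  0.0826 -0.4753] 0.03936012089252472
case 0 [(0.58, 2544, [341.0, 225.0]), (0.52, 883, [249.0, 185.0])]
case 1 [(0.75, 2534, [365.0, 189.0])]
case [ 0.6294 -0.1934 -0.3995] 0.06632087379693985
   single [ 0.6305 -0.1929 -0.3903] 0.028375590220093727
   single [ 0.6287 -0.1934 -0.4025] 0.032803867012262344
plate ((608.8867797851562, -184.1133575439453), (143.0902557373047, 233.14877319335938), 67.38758850097656)
```

View pics/ov.png

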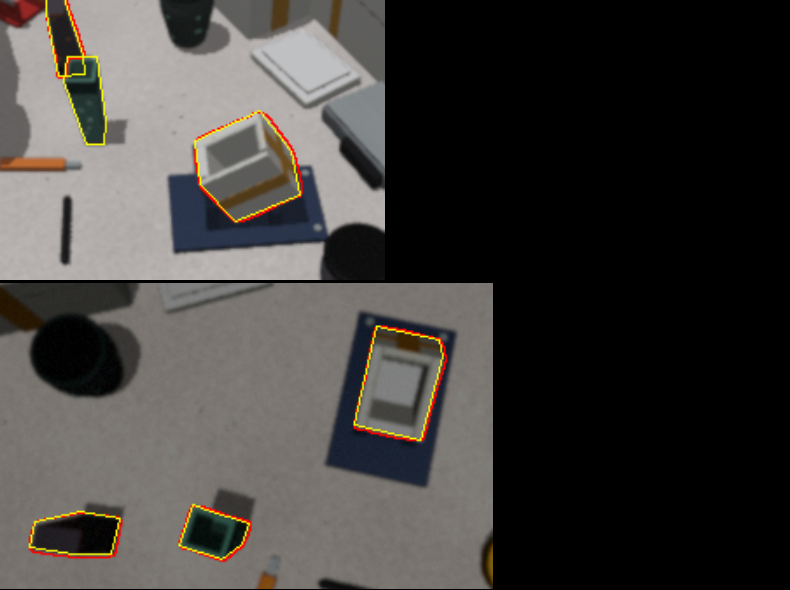

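```bash
cat >> h.py <<'E'
CASEP=(.6294,-.1934,-.396)
def tool_for(model_R,model_t,off):  # off: TCP in the object's frame
    return model_R@np.diag([-1.,1,-1]),model_t+model_R@np.array(off)
def delta(R,t,label=''):
    s=bot.observe();Rc=Ro.from_euler('xyz',s['tool_rot']).as_matrix()
    print(label,'t',round(s['clock'],2),'pos',np.round(s['position'],4),'shift mm',(Rc.T@(t-s['position'])*1000).round(1),'rot',Ro.from_matrix(Rc.T@R).as_rotvec().round(3),'F',np.round(s['force'],1),'w',round(s['grip_width'],4),'ff',np.round(s['finger_force'],1))
E
python3 - <<'E'
from h import *
R,t=pose((.488,.268,-.355));delta(*tool_for(R,t,(-.009,0,.179)),'dark grasp')
E
```

```text
dark grasp t 1.3 pos [0.2433 0.5757 0.3039] shift mm [-336.2 -188.6  124.9] rot [-0.     0.    -0.045] F [ 0.1  0.  -0.8] w 0.0853 ff 0.0
```

```bash
python3 -m jog '[[[-34,-19,0,0,0,-0.01,1],[-34,-19,0,0,0,-0.01,1],[-34,-19,0,0,0,-0.01,1],[-34,-19,0,0,0,-0.01,1],[-34,-19,0,0,0,0,1]]]' 80; python3 -m jog '[[[-34,-19,0,0,0,0,1],[-34,-19,0,0,0,0,1],[-34,-19,0,0,0,0,1],[-30,-18,0,0,0,0,1],[-20,-10,0,0,0,0,1]]]'; python3 - <<'E'
from h import *
R,t=pose((.488,.268,-.355));delta(*tool_for(R,t,(-.009,0,.179)),'dark grasp')
E
```

```text
clock: 1.8
position: [0.3667, 0.4232, 0.304]
tool_rot: [3.141, 0.0, 2.782]
force: [0.7, 1.1, 0.4]
grip_width: 0.0853
finger_force: 0.0
clock: 2.3
position: [0.4798, 0.2889, 0.3041]
tool_rot: [-3.141, 0.001, 2.779]
force: [0.6, 0.4, 0.5]
grip_width: 0.085
finger_force: 0.0
dark grasp t 2.3 pos [0.4798 0.2889 0.3041] shift mm [ -6.  -16.7 125.1] rot [-0.     0.001 -0.007] F [0.6 0.4 0.5] w 0.085 ff 0.0
```

```bash
python3 -m jog '[[[0,0,0,0,0,0,1],[0,0,0,0,0,0,1]]]'; python3 - <<'E'
from h import *
R,t=pose((.488,.268,-.355));delta(*tool_for(R,t,(-.009,0,.179)),'dark grasp')
E
```

```text
clock: 2.5
position: [0.4783, 0.2914, 0.3039]
tool_rot: [3.141, -0.0, 2.781]
force: [-0.5, 0.7, 0.2]
grip_width: 0.0854
finger_force: 0.0
dark grasp t 2.5 pos [0.4783 0.2914 0.3039] shift mm [ -8.4 -18.5 124.9] rot [ 0.    -0.    -0.006] F [-0.5  0.7  0.2] w 0.0854 ff 0.0
```

```bash
python3 -m jog '[[[-4,-9,15,0,0,-0.006,1],[-4,-9,20,0,0,0,1],[0,0,25,0,0,0,1],[0,0,25,0,0,0,1],[0,0,20,0,0,0,1]]]';python3 -m jog '[[[0,0,15,0,0,0,1],[0,0,5,0,0,0,1],[0,0,0,0,0,0,1]]]'; python3 - <<'E'
from h import *
R,t=pose((.488,.268,-.355));delta(*tool_for(R,t,(-.009,0,.179)),'dark grasp')
E
```

```text
clock: 3.0
position: [0.4785, 0.2728, 0.1977]
tool_rot: [-3.142, -0.001, 2.789]
force: [0.0, 0.4, -0.7]
grip_width: 0.0855
finger_force: 0.0
clock: 3.3
position: [0.4789, 0.2724, 0.1786]
tool_rot: [-3.141, -0.001, 2.789]
force: [-0.1, 0.2, 0.9]
grip_width: 0.0851
finger_force: 0.0
dark grasp t 3.3 pos [0.4789 0.2724 0.1786] shift mm [-1.1 -1.  -0.4] rot [-0.001 -0.001  0.002] F [-0.1  0.2  0.9] w 0.0851 ff 0.0
```

```bash
python3 -m jog '[[[0,0,0,0,0,0,0.65],[0,0,0,0,0,0,0.4],[0,0,0,0,0,0,0.2],[0,0,0,0,0,0,0],[0,0,0,0,0,0,0]]]' 80;python3 -m jog '[[[0,0,0,0,0,0,0],[0,0,0,0,0,0,0]]]'; python3 - <<'E'
from h import *
R,t=pose((.488,.268,-.355));delta(*tool_for(R,t,(-.009,0,.179)),'dark grasp')
f=bot.grab_frame('top')
r=bot.trace('dark_vase',f);print([(round(a['conf'],2),int(a['region'].sum()),np.round(np.argwhere(a['region']).mean(0)[::-1]).tolist()) for a in r[:3]])
cv2.imwrite('pics/g1.png',cv2.resize(f['img'][200:340,100:340,::-1],None,fx=3,fy=3))
E
```

```text
clock: 3.8
position: [0.4797, 0.2718, 0.1801]
tool_rot: [3.141, 0.001, 2.788]
force: [-2.0, -2.8, 10.2]
grip_width: 0.0553
finger_force: 82.5
clock: 4.0
position: [0.4797, 0.2718, 0.18]
tool_rot: [3.141, 0.001, 2.788]
force: [-3.2, -2.1, 10.9]
grip_width: 0.0559
finger_force: 82.5
dark grasp t 4.0 pos [0.4797 0.2718 0.18  ] shift mm [-0.1 -0.7  1. ] rot [0.001 0.001 0.001] F [-3.2 -2.1 10.9] w 0.0559 ff 82.5
[(0.79, 453, [186.0, 274.0])]
```

View pics/g1.png

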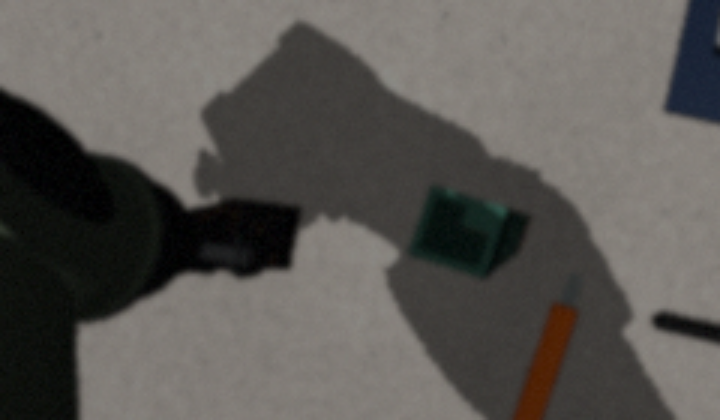

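```bash
python3 -m jog '[[[0,0,-8,0,0,0,0],[0,0,-16,0,0,0,0],[0,0,-24,0,0,0,0],[0,0,-28,0,0,0,0],[0,0,-28,0,0,0,0]]]';python3 -m jog '[[[0,0,-28,0,0,0,0],[0,0,-28,0,0,0,0],[0,0,-20,0,0,0,0],[0,0,-12,0,0,0,0],[0,0,0,0,0,0,0]]]'; python3 - <<'E'
from h import *
R,t=pose(CASEP,np.pi/6,.066)
delta(*tool_for(R,t,(-.017-.009+.002,0,.18+.13)),'pre dark')
f=bot.grab_frame('side');
cv2.imwrite('pics/l1.png',cv2.resize(f['img'][40:280,150:450,::-1],None,fx=2.4,fy=2.4))
E
```

```text
clock: 4.6
position: [0.4792, 0.2715, 0.2844]
tool_rot: [-3.141, -0.0, 2.788]
force: [0.9, 0.2, -4.5]
grip_width: 0.0555
finger_force: 85.6
clock: 5.1
position: [0.4797, 0.2718, 0.3723]
tool_rot: [3.14, 0.001, 2.788]
force: [-0.3, -0.0, -4.8]
grip_width: 0.0558
finger_force: 85.9
pre dark t 5.1 pos [0.4797 0.2718 0.3723] shift mm [-126.  -377.1   49.3] rot [ 0.013 -0.522  0.041] F [-0.3 -0.  -4.8] w 0.0558 ff 85.9
```

View pics/l1.png

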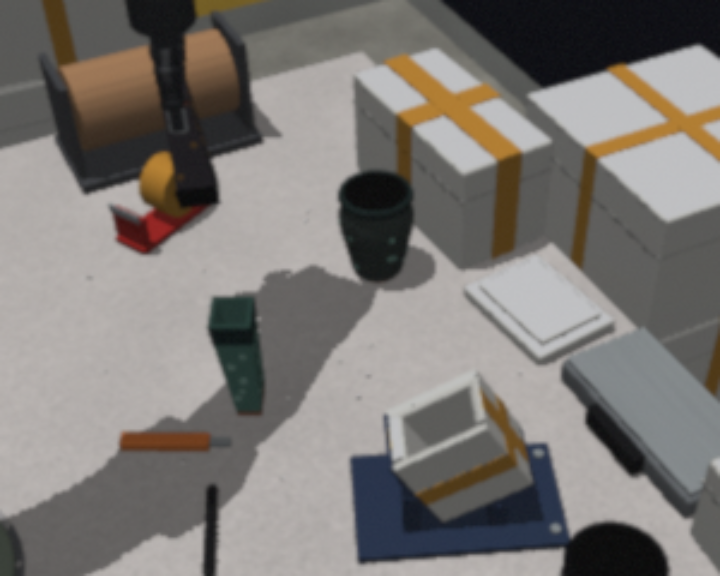

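```bash
python3 -m jog '[[[-6,-16,0,0,0,0,0],[-10,-30,0,0,0,0.01,0],[-10,-33,0,0,0,0.01,0],[-10,-33,0,0,0,0.01,0],[-10,-33,0,0,0,0.01,0]]]';python3 -m jog '[[[-10,-33,0,0,0,0,0],[-10,-33,0,0,0,0,0],[-10,-33,0,0,0,0,0],[-10,-33,0,0,0,0,0],[-10,-33,0,0,0,0,0]]]'; python3 -m jog '[[[-10,-33,0,0,-0.05,0,0],[-10,-18,0,0,-0.1,0,0],[0,0,0,0,-0.1,0,0],[0,0,0,0,-0.1,0,0],[0,0,0,0,-0.1,0,0]]]'; python3 -m jog '[[[0,0,0,0,-0.05,0,0],[0,0,0,0,0,0,0],[0,0,0,0,0,0,0]]]';python3 - <<'E'
from h import *
R,t=pose(CASEP,np.pi/6,.066)
delta(*tool_for(R,t,(-.017-.009+.002,0,.18+.13)),'pre dark')
E
```

```text
clock: 5.65
position: [0.4696, 0.1179, 0.3697]
tool_rot: [-3.14, -0.001, 2.747]
force: [1.0, -0.0, -5.6]
grip_width: 0.0556
finger_force: 85.9
clock: 6.15
position: [0.4521, -0.0535, 0.3699]
tool_rot: [-3.141, -0.001, 2.747]
force: [0.9, 0.9, -4.6]
grip_width: 0.0556
finger_force: 85.9
clock: 6.65
position: [0.4511, -0.1067, 0.3704]
tool_rot: [3.141, 0.452, 2.748]
force: [-0.2, -2.4, -4.7]
grip_width: 0.0553
finger_force: 86.2
clock: 6.95
position: [0.4516, -0.1066, 0.3708]
tool_rot: [-3.141, 0.497, 2.748]
force: [0.4, -0.3, -5.1]
grip_width: 0.0556
finger_force: 86.3
pre dark t 6.95 pos [ 0.4516 -0.1066  0.3708] shift mm [  4.  -11.5  52.9] rot [ 0.    -0.026  0.002] F [ 0.4 -0.3 -5.1] w 0.0556 ff 86.3
```

```bash
python3 -m jog '[[[2,-6,0,0,-0.026,0.002,0],[0,-6,10,0,0,0,0],[2,0,15,0,0,0,0],[0,0,15,0,0,0,0],[0,0,10,0,0,0,0]]]'; python3 -m jog '[[[0,0,0,0,0,0,0],[0,0,0,0,0,0,0]]]';python3 - <<'E'
from h import *
R,t=pose(CASEP,np.pi/6,.066)
delta(*tool_for(R,t,(-.017-.009+.002,0,.18+.13)),'pre dark')
s=bot.observe();Rc=Ro.from_euler('xyz',s['tool_rot']).as_matrix();p=np.array(s['position'])
Rv=Rc@np.diag([-1,1,-1]);tv=p-Rv@np.array([-.009,0,.18]); W=DARK@Rv.T+tv
can=np.zeros((600,800,3),np.uint8)
for n,(r0,r1,c0,c1) in(('side',(130,280,230,430)),('top',(120,270,290,440))):
    f=bot.grab_frame(n)
    for q in('case','case_mouth','dark_vase','dark_back'):
        r=bot.spot_point(q,f);print(n,q,[(np.round(R.T@(np.array(a['xyz'])-t)*1000,1).tolist(),round(a['conf'],2)) for a in r[:2]])
    im=f['img'].copy()
    for M in (W,CASE@R.T+t):cv2.polylines(im,[cv2.convexHull(proj(f,M).astype(np.float32)).astype(np.int32)],True,(255,255,0))
    x=np.hstack([im[r0:r1,c0:c1]]);x=cv2.resize(x,(int(x.shape[1]*2),300))
    can[(0 if n=='side' else 300):(300 if n=='side' else 600),:x.shape[1]]=x
cv2.imwrite('pics/pre1.png',can[:,:420,::-1])
E
```

```text
clock: 7.45
position: [0.4677, -0.1264, 0.3251]
tool_rot: [-3.141, 0.524, 2.745]
force: [-0.1, 0.6, -4.7]
grip_width: 0.0555
finger_force: 86.2
clock: 7.65
position: [0.4674, -0.126, 0.3262]
tool_rot: [3.141, 0.525, 2.745]
force: [-0.3, 0.2, -4.3]
grip_width: 0.0557
finger_force: 86.3
pre dark t 7.65 pos [ 0.4674 -0.126   0.3262] shift mm [2.1 0.3 3.1] rot [ 0.     0.002 -0.   ] F [-0.3  0.2 -4.3] w 0.0557 ff 86.3
side case [([0.5, -0.1, 0.4], 0.86)]
side case_mouth [([-2.2, 3.1, 94.2], 0.72)]
side dark_vase [([-12.8, -1.7, 131.4], 0.92)]
side dark_back [([-39.3, -6.1, 208.6], 0.76), ([-208.1, 189.1, 126.3], 0.26)]
top case [([-0.3, -2.2, 0.1], 0.92), ([-13.1, -3.0, 133.5], 0.53)]
top case_mouth [([-1.3, 0.6, 95.3], 0.57)]
top dark_vase [([-12.7, -1.9, 134.5], 0.74)]
top dark_back [([-38.8, -2.3, 206.7], 0.72)]
```

View pics/pre1.png

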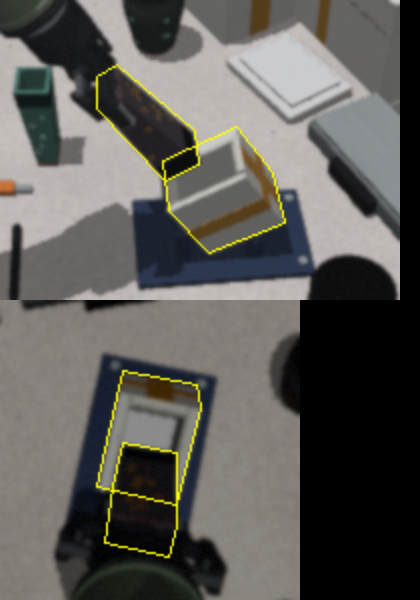

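```bash
python3 -m jog '[[[1,0,8,0,0,0,0],[0,0,10,0,0,0,0],[0,0,10,0,0,0,0],[0,0,6,0,0,0,0],[0,0,5,0,0,0,0]]]'; python3 -m jog '[[[0,0,4,0,0,0,0],[0,0,4,0,0,0,0],[0,0,0,0,0,0,0]]]';python3 - <<'E'
from h import *
R,t=pose(CASEP,np.pi/6,.066)
delta(*tool_for(R,t,(-.017-.009+.002,0,.18)),'home dark')
E
```

```text
clock: 8.65
position: [0.4849, -0.1331, 0.291]
tool_rot: [3.141, 0.525, 2.746]
force: [-0.7, -0.4, -5.4]
grip_width: 0.0557
finger_force: 86.2
clock: 8.95
position: [0.4885, -0.1346, 0.2847]
tool_rot: [3.141, 0.526, 2.746]
force: [0.2, 0.8, -5.5]
grip_width: 0.0555
finger_force: 86.2
home dark t 8.95 pos [ 0.4885 -0.1346  0.2847] shift mm [ 1.3  0.  85.7] rot [0.001 0.002 0.   ] F [ 0.2  0.8 -5.5] w 0.0555 ff 86.2
```

```bash
python3 -m jog '[[[0,0,5,0,0,0,0],[0,0,5,0,0,0,0],[0,0,6,0,0,0,0]]]'; python3 - <<'E'
from h import *
R,t=pose(CASEP,np.pi/6,.066)
delta(*tool_for(R,t,(-.017-.009+.002,0,.18)),'home dark')
E
```

```text
clock: 9.25
position: [0.4961, -0.1374, 0.2714]
tool_rot: [3.14, 0.527, 2.746]
force: [0.4, 0.4, -4.6]
grip_width: 0.0556
finger_force: 86.4
home dark t 9.25 pos [ 0.4961 -0.1374  0.2714] shift mm [ 1.7 -0.3 70.2] rot [0.002 0.003 0.   ] F [ 0.4  0.4 -4.6] w 0.0556 ff 86.4
```

Running free inside the case; continue.

```bash
python3 -m jog '[[[0,0,8,0,0,0,0],[0,0,8,0,0,0,0],[0,0,8,0,0,0,0],[0,0,8,0,0,0,0]]]'; python3 -m jog '[[[0,0,8,0,0,0,0],[0,0,8,0,0,0,0],[0,0,7,0,0,0,0],[0,0,0,0,0,0,0]]]'; python3 - <<'E'
from h import *
R,t=pose(CASEP,np.pi/6,.066)
delta(*tool_for(R,t,(-.017-.009+.002,0,.18)),'home dark')
E
```

```text
clock: 9.65
position: [0.5109, -0.1439, 0.2436]
tool_rot: [3.14, 0.527, 2.745]
force: [-0.3, -0.1, -4.8]
grip_width: 0.0555
finger_force: 86.3
clock: 10.05
position: [0.5214, -0.1483, 0.2232]
tool_rot: [3.14, 0.525, 2.745]
force: [-0.5, -0.3, -4.5]
grip_width: 0.0556
finger_force: 86.3
home dark t 10.05 pos [ 0.5214 -0.1483  0.2232] shift mm [ 1.3 -0.  14.7] rot [ 0.001  0.002 -0.   ] F [-0.5 -0.3 -4.5] w 0.0556 ff 86.3
```

```bash
python3 -m jog '[[[0,0,4,0,0,0,0],[0,0,3,0,0,0,0],[0,0,3,0,0,0,0],[0,0,2,0,0,0,0],[0,0,0,0,0,0,0]]]'; python3 - <<'E'
from h import *
R,t=pose(CASEP,np.pi/6,.066)
delta(*tool_for(R,t,(-.017-.009+.002,0,.18)),'home dark')
E
```

```text
clock: 10.55
position: [0.5269, -0.1505, 0.2132]
tool_rot: [3.14, 0.526, 2.745]
force: [0.2, -1.3, -5.1]
grip_width: 0.0554
finger_force: 86.3
home dark t 10.55 pos [ 0.5269 -0.1505  0.2132] shift mm [ 1.4 -0.   3.1] rot [ 0.001  0.002 -0.   ] F [ 0.2 -1.3 -5.1] w 0.0554 ff 86.3
```

```bash
python3 -m jog '[[[0,0,1,0,0,0,0],[0,0,1,0,0,0,0],[0,0,0,0,0,0,0]]]'; python3 - <<'E'
from h import *
R,t=pose(CASEP,np.pi/6,.066)
delta(*tool_for(R,t,(-.017-.009+.002,0,.18)),'home dark')
E
```

```text
clock: 10.85
position: [0.5279, -0.1509, 0.2116]
tool_rot: [3.14, 0.526, 2.745]
force: [0.4, 0.0, -4.8]
grip_width: 0.0561
finger_force: 86.5
home dark t 10.85 pos [ 0.5279 -0.1509  0.2116] shift mm [ 1.5 -0.   1.1] rot [ 0.001  0.002 -0.   ] F [ 0.4  0.  -4.8] w 0.0561 ff 86.5
```

```bash
python3 -m jog '[[[0,0,1,0,0,0,0],[0,0,1,0,0,0,0],[0,0,0,0,0,0,0]]]'; python3 -m jog '[[[0,0,1,0,0,0,0],[0,0,0,0,0,0,0]]]'; python3 - <<'E'
from h import *
R,t=pose(CASEP,np.pi/6,.066)
delta(*tool_for(R,t,(-.017-.009+.002,0,.18)),'home dark')
E
```

```text
clock: 11.15
position: [0.5279, -0.1514, 0.2112]
tool_rot: [3.141, 0.528, 2.745]
force: [-35.7, 9.4, 43.8]
grip_width: 0.0555
finger_force: 90.9
clock: 11.35
position: [0.5282, -0.1516, 0.2105]
tool_rot: [3.141, 0.528, 2.746]
force: [-42.9, 10.9, 52.5]
grip_width: 0.0556
finger_force: 79.6
home dark t 11.35 pos [ 0.5282 -0.1516  0.2105] shift mm [ 1.5  0.5 -0.1] rot [0.001 0.005 0.   ] F [-42.9  10.9  52.5] w 0.0556 ff 79.6
```

```bash
python3 -m jog '[[[0,0,-1,0,0,0,0],[1,0,-0.7,0,0,0,0],[0,0,0,0,0,0,0]]]'; python3 - <<'E'
from h import *
R,t=pose(CASEP,np.pi/6,.066)
delta(*tool_for(R,t,(-.017-.009+.002,0,.18)),'home dark')
E
```

```text
clock: 11.65
position: [0.5274, -0.1508, 0.2102]
tool_rot: [3.141, 0.526, 2.745]
force: [-12.2, 2.2, 12.6]
grip_width: 0.0554
finger_force: 85.6
home dark t 11.65 pos [ 0.5274 -0.1508  0.2102] shift mm [0.4 0.1 0.1] rot [ 0.001  0.003 -0.   ] F [-12.2   2.2  12.6] w 0.0554 ff 85.6
```

```bash
python3 -m jog '[[[0,0,0,0,0,0,0.7],[0,0,0,0,0,0,0.75],[0,0,0,0,0,0,0.9],[0,0,0,0,0,0,1],[0,0,0,0,0,0,1]]]' 20; python3 - <<'E'
from h import *
R,t=pose(CASEP,np.pi/6,.066)
delta(*tool_for(R,t,(-.017-.009+.002,0,.18)),'home dark')
for n in('side','top'):
    f=bot.grab_frame(n)
    for q in('dark_vase','dark_back','case'):
        r=bot.spot_point(q,f);print(n,q,[(np.round(R.T@(np.array(a['xyz'])-t)*1000,1).tolist(),round(a['conf'],2)) for a in r[:2]])
E
```

```text
clock: 12.15
position: [0.5277, -0.1508, 0.2099]
tool_rot: [3.141, 0.526, 2.746]
force: [1.2, -0.2, 0.7]
grip_width: 0.0853
finger_force: 0.0
home dark t 12.15 pos [ 0.5277 -0.1508  0.2099] shift mm [ 0.5 -0.1 -0.2] rot [ 0.001  0.002 -0.   ] F [ 1.2 -0.2  0.7] w 0.0853 ff 0.0
side dark_vase [([-14.2, 0.6, -2.0], 0.66)]
side dark_back [([-44.9, -2.2, 75.4], 0.65)]
side case [([0.5, 2.4, 0.5], 0.66)]
top dark_vase [([-15.5, -4.6, 0.4], 0.57)]
top dark_back [([-41.5, -0.4, 73.5], 0.84)]
top case [([-3.2, -2.1, -0.3], 0.7)]
```

Dark vase looks home. Retract along the axis, then measure without the arm in the way.

```bash
python3 -m jog '[[[0,0,-10,0,0,0,1],[0,0,-20,0,0,0,1],[0,0,-30,0,0,0,1],[0,0,-35,0,0,0,1],[0,0,-35,0,0,0,1]]]' ; python3 -m jog '[[[0,10,-20,0,0.1,0,1],[0,20,0,0,0.1,0,1],[0,20,0,0,0.1,0,1],[0,25,0,0,0.1,0,1],[0,30,0,0,0.126,0,1]]]'; python3 -m jog '[[[0,30,0,0,0,0,1],[0,20,0,0,0,0,1],[0,0,0,0,0,0,1]]]'; python3 - <<'E'
from h import *
R,t=pose(CASEP,np.pi/6,.066)
can=np.zeros((600,640,3),np.uint8)
for i,(n,(r0,r1,c0,c1)) in enumerate((('side',(130,280,230,430)),('top',(120,270,240,440)))):
    f=bot.grab_frame(n)
    for q in('dark_vase','dark_back','case'):
        r=bot.spot_point(q,f);print(n,q,[(np.round(R.T@(np.array(a['xyz'])-t)*1000,1).tolist(),round(a['conf'],2)) for a in r[:2]])
    im=f['img'].copy()
    for M in ((DARK+[-.017,0,0])@R.T+t,):cv2.polylines(im,[cv2.convexHull(proj(f,M).astype(np.float32)).astype(np.int32)],True,(255,255,0))
    x=cv2.resize(im[r0:r1,c0:c1],(400,300));can[i*300:i*300+300,:400]=x
cv2.imwrite('pics/d2.png',can[:,:400,::-1])
R,t=pose((.4641,.0826,-.476));delta(*tool_for(R,t,(-.008,0,.179)),'green grasp')
E
```

```text
clock: 13.05
position: [0.4709, -0.1271, 0.3157]
tool_rot: [3.141, 0.526, 2.746]
force: [0.7, -1.1, 1.2]
grip_width: 0.0854
finger_force: 0.0
clock: 13.55
position: [0.5052, -0.0327, 0.3281]
tool_rot: [-3.136, 0.029, 2.739]
force: [-1.0, -0.5, -1.1]
grip_width: 0.0853
finger_force: 0.0
clock: 13.85
position: [0.5255, 0.0155, 0.3269]
tool_rot: [-3.138, 0.032, 2.743]
force: [-0.9, -0.2, -0.5]
grip_width: 0.0854
finger_force: 0.0
side dark_vase []
side dark_back [([-44.9, -3.9, 76.1], 0.73), ([-1.7, -0.3, 1.1], 0.67)]
side case [([1.6, 0.1, -1.0], 0.61)]
top dark_vase [([-17.2, -5.6, 2.6], 0.75), ([-43.5, -1.7, 73.7], 0.33)]
top dark_back [([-44.8, -5.1, 74.4], 0.75), ([-1.9, -2.4, 4.1], 0.19)]
top case [([-2.5, -2.0, -1.7], 0.58)]
green grasp t 14.25 pos [0.5248 0.0123 0.3273] shift mm [ 96.2  42.3 145. ] rot [-0.004  0.033  0.073] F [0.2 0.7 0.1] w 0.0855 ff 0.0
```

View pics/d2.png

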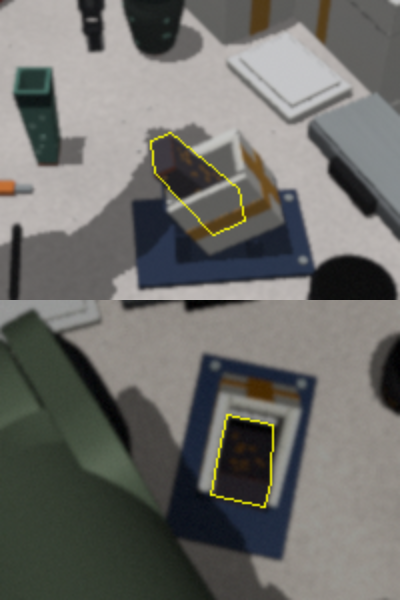

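```bash
python3 -m jog '[[[12,5,0,-0.004,0.033,0.03,1],[25,10,0,0,0,0.043,1],[25,12,0,0,0,0,1],[20,10,0,0,0,0,1],[8,4,0,0,0,0,1]]]' ; python3 -m jog '[[[0,0,0,0,0,0,1],[0,0,0,0,0,0,1]]]'; python3 - <<'E'
from h import *
R,t=pose((.4641,.0826,-.476));delta(*tool_for(R,t,(-.008,0,.179)),'green grasp')
E
```

```text
clock: 14.75
position: [0.4606, 0.0909, 0.327]
tool_rot: [-3.141, -0.002, 2.667]
force: [0.3, -0.7, -0.3]
grip_width: 0.0852
finger_force: 0.0
clock: 14.95
position: [0.4624, 0.0886, 0.3268]
tool_rot: [-3.141, -0.001, 2.665]
force: [0.8, -0.4, -0.8]
grip_width: 0.0856
finger_force: 0.0
green grasp t 14.95 pos [0.4624 0.0886 0.3268] shift mm [  3.6  -4.4 147.8] rot [-0.001 -0.001 -0.   ] F [ 0.8 -0.4 -0.8] w 0.0856 ff 0.0
```

```bash
python3 -m jog '[[[3,-4,15,0,0,0,1],[1,0,28,0,0,0,1],[0,0,30,0,0,0,1],[0,0,30,0,0,0,1],[0,0,25,0,0,0,1]]]' ; python3 -m jog '[[[0,0,14,0,0,0,1],[0,0,5,0,0,0,1],[0,0,0,0,0,0,1],[0,0,0,0,0,0,1]]]'; python3 - <<'E'
from h import *
R,t=pose((.4641,.0826,-.476));delta(*tool_for(R,t,(-.008,0,.179)),'green grasp')
E
```

```text
clock: 15.45
position: [0.4568, 0.0863, 0.1972]
tool_rot: [-3.14, -0.002, 2.664]
force: [0.3, -0.6, 0.1]
grip_width: 0.0855
finger_force: 0.0
clock: 15.85
position: [0.4571, 0.0871, 0.1804]
tool_rot: [-3.141, -0.0, 2.666]
force: [0.5, -0.4, -0.5]
grip_width: 0.0854
finger_force: 0.0
green grasp t 15.85 pos [0.4571 0.0871 0.1804] shift mm [-0.3 -0.8  1.4] rot [-0. -0.  0.] F [ 0.5 -0.4 -0.5] w 0.0854 ff 0.0
```

```bash
python3 -m jog '[[[0,0,0,0,0,0,0.65],[0,0,0,0,0,0,0.4],[0,0,0,0,0,0,0.2],[0,0,0,0,0,0,0],[0,0,0,0,0,0,0]]]' 80;python3 -m jog '[[[0,0,0,0,0,0,0],[0,0,0,0,0,0,0]]]'; python3 - <<'E'
from h import *
R,t=pose((.4641,.0826,-.476));delta(*tool_for(R,t,(-.008,0,.179)),'green grasp')
E
```

```text
clock: 16.35
position: [0.4569, 0.0871, 0.1806]
tool_rot: [-3.141, 0.0, 2.666]
force: [-2.5, -2.2, 12.2]
grip_width: 0.0552
finger_force: 82.2
clock: 16.55
position: [0.4569, 0.0872, 0.1806]
tool_rot: [-3.141, 0.001, 2.666]
force: [-2.6, -2.9, 12.0]
grip_width: 0.0554
finger_force: 82.2
green grasp t 16.55 pos [0.4569 0.0872 0.1806] shift mm [-0.5 -0.7  1.6] rot [-0.001  0.001  0.   ] F [-2.6 -2.9 12. ] w 0.0554 ff 82.2
```

```bash
python3 -m jog '[[[0,0,-8,0,0,0,0],[0,0,-16,0,0,0,0],[0,0,-24,0,0,0,0],[0,0,-28,0,0,0,0],[0,0,-28,0,0,0,0]]]';python3 -m jog '[[[0,0,-28,0,0,0,0],[0,0,-28,0,0,0,0],[0,0,-28,0,0,0,0],[0,0,-16,0,0,0,0],[0,0,0,0,0,0,0]]]'; python3 - <<'E'
from h import *
R,t=pose(CASEP,np.pi/6,.066)
delta(*tool_for(R,t,(.025-.0085,0,.1806+.17)),'pre green')
E
```

```text
clock: 17.05
position: [0.4562, 0.0874, 0.2852]
tool_rot: [-3.141, -0.001, 2.667]
force: [0.9, 0.2, -4.2]
grip_width: 0.0552
finger_force: 85.6
clock: 17.55
position: [0.457, 0.0877, 0.3859]
tool_rot: [3.141, 0.002, 2.666]
force: [0.4, -0.4, -5.4]
grip_width: 0.0555
finger_force: 86.1
pre green t 17.55 pos [0.457  0.0877 0.3859] shift mm [-121.4 -183.8    8. ] rot [-0.02  -0.521 -0.078] F [ 0.4 -0.4 -5.4] w 0.0555 ff 86.1
```

```bash
python3 -m jog '[[[-8,-12,-5,0,0,-0.02,0],[-16,-24,-5,0,0,-0.03,0],[-18,-28,0,0,0,-0.028,0],[-20,-30,0,0,0,0,0],[-20,-30,0,0,0,0,0]]]';python3 -m jog '[[[-20,-30,0,0,-0.05,0,0],[-14,-22,0,0,-0.1,0,0],[0,0,0,0,-0.1,0,0],[0,0,0,0,-0.1,0,0],[0,0,0,0,-0.1,0,0]]]'; python3 -m jog '[[[0,0,0,0,-0.07,0,0],[0,0,0,0,0,0,0],[0,0,0,0,0,0,0]]]';python3 - <<'E'
from h import *
R,t=pose(CASEP,np.pi/6,.066)
delta(*tool_for(R,t,(.025-.0085,0,.1806+.17)),'pre green')
E
```

```text
clock: 18.05
position: [0.4803, -0.0606, 0.3929]
tool_rot: [-3.14, -0.002, 2.745]
force: [1.0, -0.3, -5.0]
grip_width: 0.055
finger_force: 86.0
clock: 18.55
position: [0.4912, -0.1202, 0.3935]
tool_rot: [-3.141, 0.451, 2.745]
force: [0.5, -1.6, -4.9]
grip_width: 0.0552
finger_force: 86.5
clock: 18.85
position: [0.4916, -0.1202, 0.394]
tool_rot: [-3.14, 0.516, 2.745]
force: [-0.3, -0.2, -4.5]
grip_width: 0.0553
finger_force: 86.6
pre green t 18.85 pos [ 0.4916 -0.1202  0.394 ] shift mm [ 12.8 -14.4  11.2] rot [-0.001 -0.007 -0.   ] F [-0.3 -0.2 -4.5] w 0.0553 ff 86.6
```

```bash
python3 -m jog '[[[6,-7,0,0,-0.007,0,0],[6,-7,0,0,0,0,0],[1,0,12,0,0,0,0],[0,0,16,0,0,0,0],[0,0,16,0,0,0,0]]]'; python3 -m jog '[[[0,0,8,0,0,0,0],[0,0,0,0,0,0,0],[0,0,0,0,0,0,0]]]';python3 - <<'E'
from h import *
R,t=pose(CASEP,np.pi/6,.066)
delta(*tool_for(R,t,(.025-.0085,0,.1806+.12)),'pre green')
s=bot.observe();Rc=Ro.from_euler('xyz',s['tool_rot']).as_matrix();p=np.array(s['position'])
Rv=Rc@np.diag([-1,1,-1]);tv=p-Rv@np.array([-.0085,0,.1806]); W=GREEN@Rv.T+tv
can=np.zeros((600,400,3),np.uint8)
for i,(n,(r0,r1,c0,c1)) in enumerate((('side',(130,280,230,430)),('top',(120,270,270,470)))):
    f=bot.grab_frame(n)
    for q in('case','case_mouth','green_vase','green_back','dark_vase','dark_back'):
        r=bot.spot_point(q,f);print(n,q,[(np.round(R.T@(np.array(a['xyz'])-t)*1000,1).tolist(),round(a['conf'],2)) for a in r[:2]])
    im=f['img'].copy()
    cv2.polylines(im,[cv2.convexHull(proj(f,W).astype(np.float32)).astype(np.int32)],True,(255,255,0))
    can[i*300:i*300+300]=cv2.resize(im[r0:r1,c0:c1],(400,300))
cv2.imwrite('pics/pre2.png',can[:,:,::-1])
E
```

```text
clock: 19.35
position: [0.4961, -0.1383, 0.3493]
tool_rot: [-3.141, 0.526, 2.744]
force: [-1.1, -0.7, -3.9]
grip_width: 0.0552
finger_force: 86.6
clock: 19.65
position: [0.4998, -0.1393, 0.343]
tool_rot: [-3.141, 0.525, 2.744]
force: [0.2, 0.6, -4.5]
grip_width: 0.0552
finger_force: 86.5
pre green t 19.65 pos [ 0.4998 -0.1393  0.343 ] shift mm [0.4 0.1 9.5] rot [-0.002  0.002 -0.001] F [ 0.2  0.6 -4.5] w 0.0552 ff 86.5
side case [([0.4, 0.6, 1.3], 0.65), ([-14.4, -0.5, -0.9], 0.31)]
side case_mouth [([-2.1, 1.9, 97.0], 0.78), ([-42.5, -1.7, 76.6], 0.16)]
side green_vase [([26.0, -3.1, 128.4], 0.67)]
side green_back [([38.4, -1.0, 202.2], 0.9)]
side dark_vase [([-15.8, -2.2, -2.9], 0.69)]
side dark_back [([-44.0, -3.2, 75.3], 0.6)]
top case [([0.3, -3.5, 0.2], 0.67), ([-16.7, -1.8, 1.0], 0.58)]
top case_mouth [([-1.8, 0.1, 93.3], 0.75)]
top green_vase [([29.1, -3.8, 131.0], 0.67)]
top green_back [([37.3, -4.2, 198.7], 0.85)]
top dark_vase []
top dark_back []
```

View pics/pre2.png

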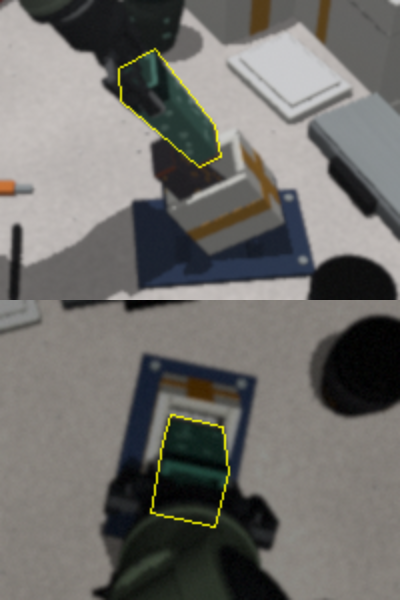

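```bash
python3 -m jog '[[[0,0,6,0,0,0,0],[0,0,9,0,0,0,0],[0,0,9,0,0,0,0],[0,0,6,0,0,0,0],[0,0,5,0,0,0,0]]]'; python3 -m jog '[[[0,0,4,0,0,0,0],[0,0,4,0,0,0,0],[0,0,0,0,0,0,0]]]';python3 - <<'E'
from h import *
R,t=pose(CASEP,np.pi/6,.066)
delta(*tool_for(R,t,(.025-.0085,0,.1806)),'home green')
E
```

```text
clock: 20.85
position: [0.5166, -0.1459, 0.3122]
tool_rot: [-3.141, 0.526, 2.745]
force: [0.7, 1.3, -4.5]
grip_width: 0.0553
finger_force: 86.5
clock: 21.15
position: [0.5202, -0.1474, 0.3055]
tool_rot: [-3.141, 0.526, 2.745]
force: [-0.2, 0.5, -4.5]
grip_width: 0.0554
finger_force: 86.5
home green t 21.15 pos [ 0.5202 -0.1474  0.3055] shift mm [ 0.9 -0.2 86.1] rot [-0.001  0.002 -0.001] F [-0.2  0.5 -4.5] w 0.0554 ff 86.5
```

```bash
python3 -m jog '[[[0,0,5,0,0,0,0],[0,0,5,0,0,0,0],[0,0,6,0,0,0,0]]]'; python3 -m jog '[[[0,0,8,0,0,0,0],[0,0,8,0,0,0,0],[0,0,6,0,0,0,0],[0,0,0,0,0,0,0]]]'; python3 - <<'E'
from h import *
R,t=pose(CASEP,np.pi/6,.066)
delta(*tool_for(R,t,(.025-.0085,0,.1806)),'home green')
E
```

```text
clock: 21.45
position: [0.5278, -0.1507, 0.2918]
tool_rot: [-3.141, 0.527, 2.745]
force: [-0.2, -0.1, -4.6]
grip_width: 0.055
finger_force: 86.5
clock: 21.85
position: [0.5379, -0.1547, 0.2722]
tool_rot: [-3.14, 0.525, 2.745]
force: [-0.1, -0.3, -4.6]
grip_width: 0.0551
finger_force: 86.5
home green t 21.85 pos [ 0.5379 -0.1547  0.2722] shift mm [ 0.6 -0.3 47.6] rot [-0.001  0.002 -0.   ] F [-0.1 -0.3 -4.6] w 0.0551 ff 86.5
```

```bash
python3 -m jog '[[[0,0,6,0,0,0,0],[0,0,6,0,0,0,0],[0,0,5,0,0,0,0],[0,0,0,0,0,0,0]]]'; python3 -m jog '[[[0,0,5,0,0,0,0],[0,0,5,0,0,0,0],[0,0,5,0,0,0,0],[0,0,0,0,0,0,0]]]'; python3 - <<'E'
from h import *
R,t=pose(CASEP,np.pi/6,.066)
delta(*tool_for(R,t,(.025-.0085,0,.1806)),'home green')
E
```

```text
clock: 22.25
position: [0.5457, -0.1581, 0.2576]
tool_rot: [-3.14, 0.525, 2.745]
force: [0.4, -0.1, -5.3]
grip_width: 0.0553
finger_force: 86.6
clock: 22.65
position: [0.5527, -0.1611, 0.2447]
tool_rot: [-3.141, 0.526, 2.745]
force: [0.1, -0.1, -4.3]
grip_width: 0.0549
finger_force: 86.6
home green t 22.65 pos [ 0.5527 -0.1611  0.2447] shift mm [ 0.8 -0.2 15.8] rot [-0.001  0.002 -0.   ] F [ 0.1 -0.1 -4.3] w 0.0549 ff 86.6
```

```bash
python3 -m jog '[[[0,0,4,0,0,0,0],[0,0,3,0,0,0,0],[0,0,3,0,0,0,0],[0,0,2,0,0,0,0],[0,0,0,0,0,0,0]]]'; python3 -m jog '[[[0,0,1,0,0,0,0],[0,0,1,0,0,0,0],[0,0,0,0,0,0,0]]]'; python3 - <<'E'
from h import *
R,t=pose(CASEP,np.pi/6,.066)
delta(*tool_for(R,t,(.025-.0085,0,.1806)),'home green')
E
```

```text
clock: 23.15
position: [0.5581, -0.1634, 0.2347]
tool_rot: [-3.141, 0.526, 2.745]
force: [0.2, 1.0, -4.4]
grip_width: 0.0553
finger_force: 86.6
clock: 23.45
position: [0.5591, -0.1638, 0.2333]
tool_rot: [-3.141, 0.526, 2.745]
force: [-1.0, 0.1, -4.4]
grip_width: 0.0558
finger_force: 86.6
home green t 23.45 pos [ 0.5591 -0.1638  0.2333] shift mm [ 1.1 -0.2  2.4] rot [-0.001  0.003 -0.001] F [-1.   0.1 -4.4] w 0.0558 ff 86.6
```

```bash
python3 -m jog '[[[0,0,1,0,0,0,0],[0,0,1,0,0,0,0],[0,0,0,0,0,0,0]]]'; python3 -m jog '[[[0,0,1,0,0,0,0],[0,0,0,0,0,0,0]]]'; python3 - <<'E'
from h import *
R,t=pose(CASEP,np.pi/6,.066)
delta(*tool_for(R,t,(.025-.0085,0,.1806)),'home green')
E
```

```text
clock: 23.75
position: [0.5598, -0.1642, 0.232]
tool_rot: [-3.141, 0.527, 2.745]
force: [-10.5, 2.8, 11.2]
grip_width: 0.0551
finger_force: 88.4
clock: 23.95
position: [0.56, -0.1643, 0.232]
tool_rot: [-3.141, 0.528, 2.745]
force: [-29.7, 7.7, 34.9]
grip_width: 0.0551
finger_force: 91.7
home green t 23.95 pos [ 0.56   -0.1643  0.232 ] shift mm [ 1.3 -0.1  0.8] rot [-0.001  0.004 -0.001] F [-29.7   7.7  34.9] w 0.0551 ff 91.7
```

```bash
python3 -m jog '[[[0,0,-0.8,0,0,0,0],[0,0,0,0,0,0,0]]]'; python3 -m jog '[[[0,0,0,0,0,0,0.7],[0,0,0,0,0,0,0.75],[0,0,0,0,0,0,0.9],[0,0,0,0,0,0,1],[0,0,0,0,0,0,1]]]' 20; python3 -m jog '[[[0,0,-10,0,0,0,1],[0,0,-20,0,0,0,1],[0,0,-30,0,0,0,1],[0,0,-35,0,0,0,1],[0,0,-35,0,0,0,1]]]' ; python3 -m jog '[[[0,10,-20,0,0.1,0,1],[0,20,0,0,0.1,0,1],[0,30,0,0,0.1,0,1],[0,40,0,0,0.1,0,1],[0,40,0,0,0.126,0,1]]]'; python3 -m jog '[[[0,30,0,0,0,0,1],[0,30,0,0,0,0,1],[0,0,0,0,0,0,1]]]'; python3 - <<'E'
from h import *
R,t=pose(CASEP,np.pi/6,.066)
can=np.zeros((600,400,3),np.uint8)
for i,(n,(r0,r1,c0,c1)) in enumerate((('side',(130,280,230,430)),('top',(120,270,270,470)))):
    f=bot.grab_frame(n)
    for q in('case','dark_vase','dark_back','green_vase','green_back'):
        r=bot.spot_point(q,f);print(n,q,[(np.round(R.T@(np.array(a['xyz'])-t)*1000,1).tolist(),round(a['conf'],2)) for a in r[:2]])
    im=f['img'].copy()
    for M in (DARK+[-.017,0,0],GREEN+[.024,0,0]):cv2.polylines(im,[cv2.convexHull(proj(f,M@R.T+t).astype(np.float32)).astype(np.int32)],True,(255,255,0))
    can[i*300:i*300+300]=cv2.resize(im[r0:r1,c0:c1],(400,300))
cv2.imwrite('pics/end.png',can[:,:,::-1])
E
```

```text
clock: 24.15
position: [0.5599, -0.1642, 0.2321]
tool_rot: [-3.141, 0.527, 2.745]
force: [-15.2, 3.6, 15.3]
grip_width: 0.0549
finger_force: 89.3
clock: 24.65
position: [0.5601, -0.1643, 0.2314]
tool_rot: [-3.141, 0.526, 2.745]
force: [-0.1, 0.7, 0.0]
grip_width: 0.0852
finger_force: 0.0
clock: 25.15
position: [0.4991, -0.1383, 0.3445]
tool_rot: [-3.141, 0.525, 2.745]
force: [0.4, -0.9, 1.7]
grip_width: 0.0855
finger_force: 0.0
clock: 25.65
position: [0.5449, -0.0048, 0.3617]
tool_rot: [-3.14, -0.003, 2.744]
force: [-0.1, -0.0, 0.8]
grip_width: 0.0857
finger_force: 0.0
clock: 25.95
position: [0.5686, 0.0534, 0.3605]
tool_rot: [3.14, -0.001, 2.749]
force: [-0.1, 0.2, -0.2]
grip_width: 0.0855
finger_force: 0.0
side case [([-2.4, 1.8, 1.2], 0.76)]
side dark_vase []
side dark_back []
side green_vase [([24.5, -0.8, 1.7], 0.6)]
side green_back [([38.9, 0.1, 77.3], 0.9)]
top case [([-1.5, -5.3, 1.4], 0.82)]
top dark_vase [([-16.0, -4.5, 1.6], 0.55), ([23.5, -3.8, 1.2], 0.37)]
top dark_back [([-41.9, -4.7, 73.5], 0.75)]
top green_vase [([26.5, -3.1, 2.0], 0.84)]
top green_back [([34.3, 0.2, 74.8], 0.81)]
```

View pics/end.png

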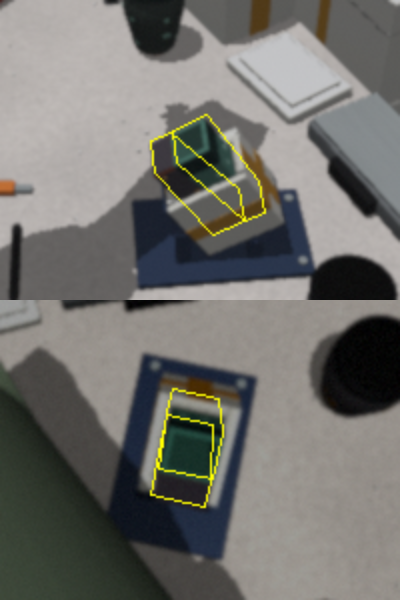

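```bash
python3 -c "
from workcell import bot
print(bot.job_done())"
```

```text
the job is handed in; nothing more can be done
None
```

I packed and released both vases in the case, dark on the low wall and green against the high wall, and handed the job in at about 26 s of the 61 s allowed. The final images show both seated flat, the round pots were not touched, and the hand-in returned no verdict.

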